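Service the hoist brake: top up its spring pockets and set the torque ring

ROBOT

A 6-joint arm with a two-finger parallel gripper is mounted at the origin on the work surface. World frame = base frame: x ahead of the robot, y to its left, z up, the work surface at z = 0. Lengths are in mm, angles in rad, forces in N, time in s.
With the tool pointing down it reaches from about 300 to 775 mm from the base axis. Payload 14.6 kg.
Tool frame: the origin (TCP) lies at the very end of the fingers, on their centre line; the grasp point (between the pads) lies 19 mm behind it; z points along the fingers, y is the line along which they close (so a half turn about z gives the same grasp; the last joint's range is limited). The gripper opens to 94 mm and grips with 3 to 60 N. Pads are 16 mm wide; open, the fingers measure 119 mm over their backs; the gripper's body (75 mm by 177 mm) begins 78 mm behind the grasp point.
Start: joints at [1.174, 0.3, 1.521, -0, 1.321, -0.067], TCP at [178.117, 520.35, 205.446] pointing down, gripper open.
Joint ranges: [-3.03, 3.03], [-0.79, 2.21], [0.23, 2.52], [-1.04, 4.18], [0, 3.07], [-2.55, 2.55]. Speed limits (rad/s): [2.22, 2.22, 2.57, 3.14, 3.14, 3.14].

INTERFACE

Orientations are given as [roll, pitch, yaw] about the fixed x, y, z axes, in that order (R = Rz(yaw) Ry(pitch) Rx(roll)).
In Python, from cell import manip gives the robot as it stands.
- The arm moves only by the tool servo_tool, never from a script. Its argument "motion" is a list that holds one entry, the list of rows, each a list of 7 numbers: the shift along the world's x, y, z as a fraction of full scale, then the turn, a rotation vector about the world's x, y, z as a fraction of full scale, then the closure, from 0 (fully open) to 1 (shut). In form: [[[x, y, z, rx, ry, rz, gripper], ...]]. A call has 1 to 10 rows; each row is the pose to reach, as a shift and turn from the pose commanded when the call began, turning the shorter way round; what a row does not reach only later rows make up. Full scale, the value 1, is 0.5 m for a shift and pi rad for a turn. A row lasts 1/10 s, in which the tool goes at most 50 mm and 8.59 degrees, less where a joint would pass 70% of its speed; a pose out of reach is approached as far as the arm can. A call with a number of a shift or a turn outside -1 to 1 is refused whole. A call with a gripper value outside its range is refused whole. The fingers move at their own pace and stop on an object; "newtons" is the grip in N (left out, the last holds). Time passes only in rows, so rows that repeat a pose let the fingers close. It gives the time, the measured TCP pose, the force, the opening and the grip force at its end, in the units of the state.
- manip.read_state(): the state, without advancing time (a new reading comes with each control period).
- manip.camera(name): name is "scene" or "top"; returns a dict with "frame" (400x640x3 uint8, red, green, blue), "range_z" (400x640 float32, mm along the optical axis (not along the pixel's ray), 0 where there is no reading), "vfov" (degrees; the focal length in pixels is half the picture's height over the tangent of half this angle, whatever the lens; pixels are square), "cx", "cy" (the principal point, pixels), "k1" (the pictures are not rectified: a ray, as slopes to the right and down, at radius r is drawn at 1 + k1 r^2 times it, then the intrinsics apply), "cam_to_world" (4x4, takes a point from camera to world coordinates). Camera axes: x right, y down, z forward; pixel columns grow to the right and rows downward; lengths in mm; the calibration is good to about 2 mm. A picture is of the moment at which its call begins.
- manip.sign_off(): hands the job in; it is judged then, once.
The state is a dict: "clock": time; "joints": joint angles; "qd": joint speeds; "effort": joint torques, N m; "eef_pos": TCP position; "eef_rot": TCP orientation; "wrist_force": force on the tool from outside, world axes, zero at the start; "moment": the same for the moment, N m; "finger_gap": finger opening in mm; "finger_force": force on a finger pad.
Only numpy, scipy, OpenCV 4.12 (cv2) and the standard library are available. Lean on these libraries where they do the work, as an engineer would, in place of code of your own. Each camera call takes 0.05 s, during which the arm holds its last target. There are 200 camera calls.

TASK

Lift the yellow cover off the hoist brake and put it down on the rubber mat. Put a spare spring cartridge from the tray fully home in every empty pocket of the brake, and turn the adjuster ring until its scale reads 40 degrees at the index line. Then put the cover back fully home on the brake, without disturbing the tin and the wrench socket on the bench.

Things in the scene. Friction and masses are not known exactly. Their poses are not given: they have to be found in the camera images.
- brake: hoist brake fixed on the bench, open side up, diameter 216 mm; origin on its axis at bench level. Deck 58 mm above the bench, with six spring pockets 71 mm from the axis and the adjuster ring in the middle. Index line: black, on an aluminium block on the deck just outside the ring, on the brake's +x side. A hand-release lever sticks out to +x, to 176 mm from the axis, 87 mm high.
- ring (a joint): scale reading at the index line, rad (40 deg = 0.698), 0 to 4.7; grows as the ring turns counterclockwise seen from above; light friction, stays put. White scale on the dark flange (96 mm diameter, top 66 mm above the bench), growing clockwise round the ring: lines every 10 deg, long every 30, zero the one broad line, none beyond 270. Collar to grip: round, knurled, 56 mm diameter, on the brake's axis, top 116 mm above the bench.
- cover_c (a point): centre of the grip bar on the brake's yellow cover, a round cap open below: diameter 208 mm, 75 mm tall, wall 4 mm, about 0.4 kg. The black bar on top is 70 mm long along x, 24 mm wide along y, 30 mm tall. This point is on the cap's axis, 90 mm above its rim, 15 mm below the bar's top. It starts on the brake, hiding pockets and ring.
- cover_home (a point): fixed point on the brake's axis, 140 mm above the bench, where the centre of the cover's grip bar lies when the cover is fully home: its rim then rests on the brake's flange (radius 108 mm, 50 mm above the bench) round a spigot of 94 mm radius, with about 4 mm of play sideways, at any angle about the axis.
- mat_c (a point): centre of the top face of a fixed square black rubber mat on the bench, 220 mm by 220 mm, 4 mm thick: the cover is put down here.
- pocket1 (a point): pocket at 30 deg counterclockwise from the brake's x: a cup, inner diameter 36 mm, outer 44 mm, 12 mm deep, rim 70 mm above the bench. This point is on its axis, 15 mm above its floor, where a cartridge's centre lies when home; a cartridge then stands 18 mm proud, its top 88 mm above the bench.
- pocket2 (a point): pocket at 90 deg counterclockwise from the brake's x: a cup, inner diameter 36 mm, outer 44 mm, 12 mm deep, rim 70 mm above the bench. This point is on its axis, 15 mm above its floor, where a cartridge's centre lies when home; a cartridge then stands 18 mm proud, its top 88 mm above the bench.
- pocket3 (a point): pocket at 150 deg counterclockwise from the brake's x: a cup, inner diameter 36 mm, outer 44 mm, 12 mm deep, rim 70 mm above the bench. This point is on its axis, 15 mm above its floor, where a cartridge's centre lies when home; a cartridge then stands 18 mm proud, its top 88 mm above the bench.
- pocket4 (a point): pocket at 210 deg counterclockwise from the brake's x: a cup, inner diameter 36 mm, outer 44 mm, 12 mm deep, rim 70 mm above the bench. This point is on its axis, 15 mm above its floor, where a cartridge's centre lies when home; a cartridge then stands 18 mm proud, its top 88 mm above the bench.
- pocket5 (a point): pocket at 270 deg counterclockwise from the brake's x: a cup, inner diameter 36 mm, outer 44 mm, 12 mm deep, rim 70 mm above the bench. This point is on its axis, 15 mm above its floor, where a cartridge's centre lies when home; a cartridge then stands 18 mm proud, its top 88 mm above the bench.
- pocket6 (a point): pocket at 330 deg counterclockwise from the brake's x: a cup, inner diameter 36 mm, outer 44 mm, 12 mm deep, rim 70 mm above the bench. This point is on its axis, 15 mm above its floor, where a cartridge's centre lies when home; a cartridge then stands 18 mm proud, its top 88 mm above the bench.
- fit1_c (a point): spring cartridge: plain steel cylinder, diameter 30 mm, height 30 mm, 90 g, either end up; this point is its centre (15 mm above its underside), z its axis. It starts home in pocket1; None (absent) if that pocket is empty.
- fit2_c (a point): spring cartridge: plain steel cylinder, diameter 30 mm, height 30 mm, 90 g, either end up; this point is its centre (15 mm above its underside), z its axis. It starts home in pocket2; None (absent) if that pocket is empty.
- fit3_c (a point): spring cartridge: plain steel cylinder, diameter 30 mm, height 30 mm, 90 g, either end up; this point is its centre (15 mm above its underside), z its axis. It starts home in pocket3; None (absent) if that pocket is empty.
- fit4_c (a point): spring cartridge: plain steel cylinder, diameter 30 mm, height 30 mm, 90 g, either end up; this point is its centre (15 mm above its underside), z its axis. It starts home in pocket4; None (absent) if that pocket is empty.
- fit5_c (a point): spring cartridge: plain steel cylinder, diameter 30 mm, height 30 mm, 90 g, either end up; this point is its centre (15 mm above its underside), z its axis. It starts home in pocket5; None (absent) if that pocket is empty.
- fit6_c (a point): spring cartridge: plain steel cylinder, diameter 30 mm, height 30 mm, 90 g, either end up; this point is its centre (15 mm above its underside), z its axis. It starts home in pocket6; None (absent) if that pocket is empty.
- spare1_c (a point): spring cartridge: plain steel cylinder, diameter 30 mm, height 30 mm, 90 g, either end up; this point is its centre (15 mm above its underside), z its axis. A spare, standing at first in the fixed steel tray (150 by 210 mm, floor 3 mm above the bench, rim 9 mm), centres about 60 mm or more apart. There are more spares than empty pockets.
- spare2_c (a point): spring cartridge: plain steel cylinder, diameter 30 mm, height 30 mm, 90 g, either end up; this point is its centre (15 mm above its underside), z its axis. A spare, standing at first in the fixed steel tray (150 by 210 mm, floor 3 mm above the bench, rim 9 mm), centres about 60 mm or more apart. There are more spares than empty pockets.
- spare3_c (a point): spring cartridge: plain steel cylinder, diameter 30 mm, height 30 mm, 90 g, either end up; this point is its centre (15 mm above its underside), z its axis. A spare, standing at first in the fixed steel tray (150 by 210 mm, floor 3 mm above the bench, rim 9 mm), centres about 60 mm or more apart. There are more spares than empty pockets.
- spare4_c (a point): spring cartridge: plain steel cylinder, diameter 30 mm, height 30 mm, 90 g, either end up; this point is its centre (15 mm above its underside), z its axis. A spare, standing at first in the fixed steel tray (150 by 210 mm, floor 3 mm above the bench, rim 9 mm), centres about 60 mm or more apart. There are more spares than empty pockets.
- spare5_c (a point): spring cartridge: plain steel cylinder, diameter 30 mm, height 30 mm, 90 g, either end up; this point is its centre (15 mm above its underside), z its axis. A spare, standing at first in the fixed steel tray (150 by 210 mm, floor 3 mm above the bench, rim 9 mm), centres about 60 mm or more apart. There are more spares than empty pockets.
- grease_c (a point): bystander: centre of a loose round white tin, diameter 68 mm, 45 mm tall.
- socket_c (a point): bystander: centre of a loose steel wrench socket, diameter 32 mm, 40 mm tall, standing.
Not all that is in view belongs to the job. What is shaped like the part that bears spare5_c but pink, purple or turquoise is not meant.

How it is judged (in metres and radians):
On the way, in this order (a step that is already met when the one before it is completed fails the run):
1. the cover is off the brake, standing upright on the rubber mat (horizontal distance between cover_c and mat_c below 0.07 m and height (world z) of cover_c below 0.102 m and angle between cover_c's own z axis and vertical below 0.12 rad), for 0.2 s.
2. with the cover off, every pocket holds a cartridge and the ring reads 40 degrees (distance between any of fit1_c, fit2_c, fit3_c, fit4_c, fit5_c, fit6_c, spare1_c, spare2_c, spare3_c, spare4_c, spare5_c and pocket1 below 0.006 m and distance between any of fit1_c, fit2_c, fit3_c, fit4_c, fit5_c, fit6_c, spare1_c, spare2_c, spare3_c, spare4_c, spare5_c and pocket2 below 0.006 m and distance between any of fit1_c, fit2_c, fit3_c, fit4_c, fit5_c, fit6_c, spare1_c, spare2_c, spare3_c, spare4_c, spare5_c and pocket3 below 0.006 m and distance between any of fit1_c, fit2_c, fit3_c, fit4_c, fit5_c, fit6_c, spare1_c, spare2_c, spare3_c, spare4_c, spare5_c and pocket4 below 0.006 m and distance between any of fit1_c, fit2_c, fit3_c, fit4_c, fit5_c, fit6_c, spare1_c, spare2_c, spare3_c, spare4_c, spare5_c and pocket5 below 0.006 m and distance between any of fit1_c, fit2_c, fit3_c, fit4_c, fit5_c, fit6_c, spare1_c, spare2_c, spare3_c, spare4_c, spare5_c and pocket6 below 0.006 m and value of joint ring between 0.6458 and 0.7505 rad and horizontal distance between cover_c and cover_home above 0.12 m), for 0.2 s.
At the end, for the whole second after the job is handed in: Every one of the six pockets holds a cartridge, fully home (its centre within 6 mm of the pocket point); the ring reads 40 degrees within 3 degrees (0.646 to 0.750 rad); the cover sits on the brake, level and fully home (grip centre within 8 mm of its home point), at rest (distance between any of fit1_c, fit2_c, fit3_c, fit4_c, fit5_c, fit6_c, spare1_c, spare2_c, spare3_c, spare4_c, spare5_c and pocket1 below 0.006 m and distance between any of fit1_c, fit2_c, fit3_c, fit4_c, fit5_c, fit6_c, spare1_c, spare2_c, spare3_c, spare4_c, spare5_c and pocket2 below 0.006 m and distance between any of fit1_c, fit2_c, fit3_c, fit4_c, fit5_c, fit6_c, spare1_c, spare2_c, spare3_c, spare4_c, spare5_c and pocket3 below 0.006 m and distance between any of fit1_c, fit2_c, fit3_c, fit4_c, fit5_c, fit6_c, spare1_c, spare2_c, spare3_c, spare4_c, spare5_c and pocket4 below 0.006 m and distance between any of fit1_c, fit2_c, fit3_c, fit4_c, fit5_c, fit6_c, spare1_c, spare2_c, spare3_c, spare4_c, spare5_c and pocket5 below 0.006 m and distance between any of fit1_c, fit2_c, fit3_c, fit4_c, fit5_c, fit6_c, spare1_c, spare2_c, spare3_c, spare4_c, spare5_c and pocket6 below 0.006 m and value of joint ring between 0.6458 and 0.7505 rad and distance between cover_c and cover_home below 0.008 m and angle between cover_c's own z axis and vertical below 0.05 rad and linear speed of cover below 0.02 m/s and velocity of joint ring between -0.02 and 0.02 rad/s); the robot touches nothing.
It fails at once if the white tin on the bench is pushed more than 50 mm away (distance of grease_c from where it was at the start of the episode above 0.05 m).
It fails at once if the wrench socket on the bench is pushed more than 50 mm away (distance of socket_c from where it was at the start of the episode above 0.05 m).
Of fit1, fit2, fit3, fit4, fit5, fit6 only 2 to 4 are there at a start; the rules pass over those that are not, and their reading is None.
At some moment in a run one of spare1, spare2, spare3, spare4, spare5 may be knocked a few centimetres aside while the robot is not near it.
Once in a run the grip may slacken for a moment while it holds something.
It also fails if it takes over 210 s, if anything falls off the work surface, if the arm or the gripper's body presses on something with over 40 N, if the wrist force passes 120 N, or if a joint passes its speed limit or range.

## Working session

There is one attempt and no reset: what is moved stays moved. The work goes in short steps, Python scripts to look and compute and a tool call to move; the robot and the scene stay as the last step left them, time stands still between calls to the robot, and variables do not carry over. Pictures are saved under pics/ and viewed, at most 14 in all, crops included, and the job is handed in when it is done.

Besides the shell and the picture viewer there is one more tool, called after "Request:" by a JSON object that holds its "op" and its "data". servo_tool: Moves the arm, as the interface text tells. Its arguments: {"type":"object","properties":{"motion":{"type":"array"},"newtons":{"type":"number"}},"required":["motion"]}

```bash
mkdir -p pics; ls; cat > h.py <<'E'
import numpy as np, cv2
from cell import manip
def cam(n,save=None):
    c=manip.camera(n)
    if save: cv2.imwrite('pics/'+save,c['frame'][:,:,::-1])
    return c
def K(c):
    f=200/np.tan(np.radians(c['vfov'])/2)
    return np.array([[f,0,c['cx']],[0,f,c['cy']],[0,0,1.]])
def rays(c,uv):
    uv=np.atleast_2d(np.array(uv,float)); k=K(c); p=(uv-[k[0,2],k[1,2]])/k[0,0]
    q=p.copy()
    for _ in range(20): q=p/(1+c['k1']*(q**2).sum(1,keepdims=True))
    T=np.array(c['cam_to_world']); d=np.c_[q,np.ones(len(q))]@T[:3,:3].T
    return T[:3,3],d
def onplane(c,uv,z):
    o,d=rays(c,uv); return o+d*((z-o[2])/d[:,2])[:,None]
def proj(c,P):
    T=np.linalg.inv(np.array(c['cam_to_world'])); P=np.atleast_2d(P)@T[:3,:3].T+T[:3,3]
    q=P[:,:2]/P[:,2:]; q=q*(1+c['k1']*(q**2).sum(1,keepdims=True)); k=K(c)
    return q*k[0,0]+[k[0,2],k[1,2]]
def cloud(c):
    v,u=np.mgrid[:400,:640]; o,d=rays(c,np.c_[u.ravel(),v.ravel()])
    return (o+d*c['range_z'].reshape(-1,1)).reshape(400,640,3)
E
python3 - <<'E'
from h import *
for n in('top','scene'):
    c=cam(n,n+'0.png'); print(n,c['vfov'],c['k1'],np.round(c['cam_to_world'],2).tolist())
print(manip.read_state())
E
```

```text
pics
top 54.866824657340544 -0.07533047174396433 [[0.0, -0.99, 0.13, 472.79], [-1.0, -0.01, -0.02, 11.92], [0.02, -0.13, -0.99, 1048.6], [0.0, 0.0, 0.0, 1.0]]
scene 49.564770607934555 0.026618793195077914 [[0.84, 0.45, -0.29, 893.86], [0.54, -0.7, 0.47, -558.27], [0.01, -0.55, -0.83, 1074.9], [0.0, 0.0, 0.0, 1.0]]
{'clock': 0.1, 'joints': array([ 1.17440233e+00,  3.00403674e-01,  1.52151636e+00,  1.15656879e-05,
        1.32069571e+00, -6.66112115e-02]), 'qd': array([-0.00041151, -0.00112302, -0.00308967, -0.00051457, -0.00033904,
        0.00099223]), 'effort': array([ 1.65931659e-03, -5.32638180e+01, -3.53282940e+01,  7.09500653e-02,
        2.34721228e-02, -9.03602859e-05]), 'eef_pos': array([178.02602147, 520.14415592, 204.95069385]), 'eef_rot': array([-3.14057258e+00, -7.92767944e-05,  2.81180696e+00]), 'wrist_force': array([-0.54359215, -0.54119734, -0.47595444]), 'moment': array([ 0.02445859,  0.01370132, -0.00932085]), 'finger_force': 0.0, 'finger_gap': 94.39593094735432}
```

View pics/top0.png

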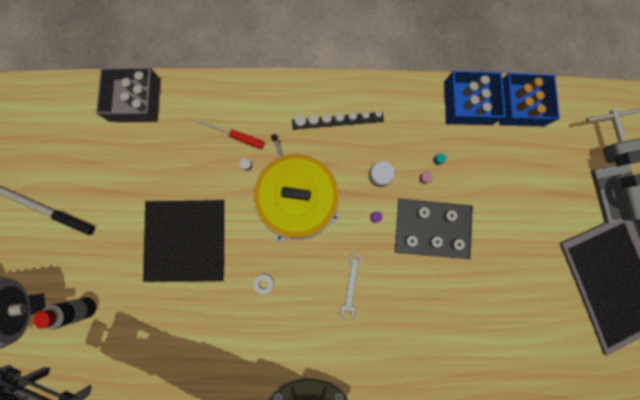

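View pics/scene0.png

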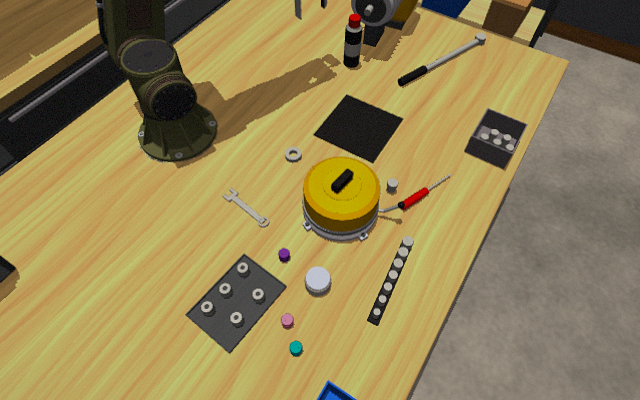

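The top picture shows the brake and cover at (296,194) with its bar at (295,193), and the lever knob at (275,137). The mat is at (184,240). The tray has five steel spares at (425,212), (452,215), (412,241), (437,242) and (459,244). The tin is at (382,173) and the socket at (245,164).

These could be taken for spares:
- the pink (426,177), purple (376,216) and turquoise (440,159) cylinders
- the socket (245,164)
- the ring/nut (263,284)
- the pegs in the black and blue boxes and the rail of pegs (338,121)

I choose the five in the tray.

```bash
python3 - <<'E'
from h import *
c=cam('top'); P=cloud(c); f=c['frame'].astype(int); hsv=cv2.cvtColor(c['frame'],cv2.COLOR_RGB2HSV)
r=c['range_z']; print('range valid',(r>0).mean())
def comps(m,zpl,lo,hi,name,box=None):
    m=m.astype(np.uint8)
    if box: b=np.zeros_like(m); b[box[1]:box[3],box[0]:box[2]]=1; m=m*b
    n,l,s,ce=cv2.connectedComponentsWithStats(m)
    for i in range(1,n):
        if lo<s[i,4]<hi:
            z=np.median(P[l==i][:,2]); (cc,sz,a)=cv2.minAreaRect(np.argwhere(l==i)[:,::-1].astype(np.float32))
            bp=cv2.boxPoints((cc,sz,a)); w=onplane(c,bp,zpl); e=[w[1]-w[0],w[2]-w[1]]; e=max(e,key=np.linalg.norm)
            print(name,s[i,4],np.round(ce[i],1),'xyz',np.round(onplane(c,ce[i],zpl)[0],1),'zmed',round(z,1),'len',round(np.linalg.norm(e)),'ang',round(np.degrees(np.arctan2(e[1],e[0])),1))
H,S,V=[hsv[...,i].astype(int) for i in range(3)]
yel=(abs(H-27)<8)&(S>200)&(V>120)
comps(yel,125,2000,20000,'cover',(230,130,360,260))
comps((V<60),155,100,3000,'bar',(265,170,325,215))
comps((V<60),4,3000,9000,'mat',(130,180,240,300))
comps((V>120)&(S<60),33,20,600,'spare',(395,195,475,262))
comps((V>120)&(S<60),45,100,1600,'tin',(360,150,400,195))
comps((V>120)&(S<60),40,30,600,'socket',(232,152,258,176))
comps((V<70),87,10,600,'knob',(266,128,284,145))
k=cv2.resize(c['frame'][120:270,220:480],None,fx=3,fy=3,interpolation=cv2.INTER_CUBIC); cv2.imwrite('pics/crop1.png',k[:,:,::-1])
for q in [(296,194),(270,194),(425,212),(382,173),(245,164)]: print(q,P[q[1],q[0]].round(1))
E
```

```text
range valid 0.99591015625
cover 4928 [295.7 195.5] xyz [590.8  34.  125. ] zmed 126.0 len 200 ang -116.7
bar 221 [295.4 193.4] xyz [592.1  34.1 155. ] zmed 156.0 len 63 ang -97.9
mat 6178 [183.7 240.9] xyz [481.2 338.3   4. ] zmed 5.1 len 218 ang -89.6
spare 77 [424.2 212. ] xyz [ 560.1 -307.9   33. ] zmed 33.9 len 27 ang 178.1
spare 72 [451.6 215.3] xyz [ 551.5 -383.    33. ] zmed 33.7 len 25 ang -89.8
spare 76 [412.  240.7] xyz [ 483.7 -272.6   33. ] zmed 34.0 len 27 ang -90.0
spare 73 [437.1 241.5] xyz [ 481.3 -340.4   33. ] zmed 33.6 len 26 ang -162.8
spare 74 [459.1 244.3] xyz [ 473.7 -400.7   33. ] zmed 33.5 len 27 ang 177.7
tin 456 [382.5 172.4] xyz [ 664.5 -194.7   45. ] zmed 46.0 len 62 ang 178.5
socket 99 [244.6 163.3] xyz [687.6 173.1  40. ] zmed 41.2 len 29 ang -145.7
knob 24 [274.1 137.3] xyz [745.9  91.7  87. ] zmed 86.2 len 13 ang -179.0
(296, 194) [590.2  32.6 157.9]
(270, 194) [594.1  96.  125.6]
(425, 212) [ 560.1 -310.1   33. ]
(382, 173) [ 662.6 -192.9   46.5]
(245, 164) [685.1 171.4  42.6]
```

View pics/crop1.png

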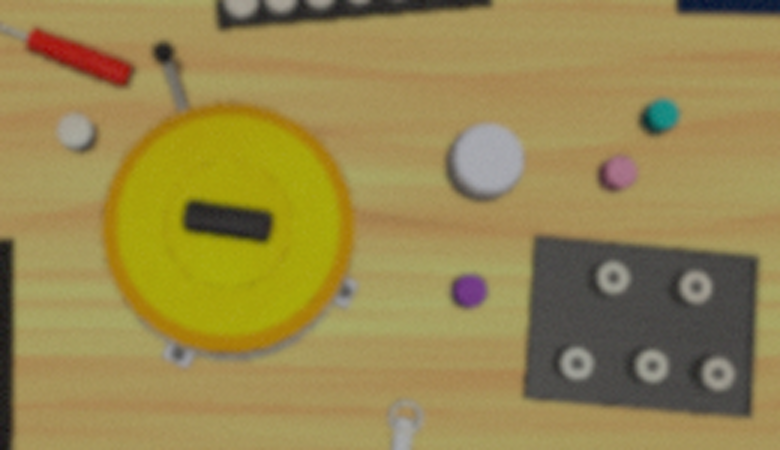

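The crop confirms it: five plain steel annular-topped spares in the tray, and the pink, purple and turquoise decoys outside it. The lever knob gives a brake +x of about 20.6°. I'm moving above the cover bar.

Request:
{"op": "servo_tool", "data": {"motion": [[[0.828, -0.972, 0.03, 0, 0, -0.439, 0], [0.828, -0.972, 0.03, 0, 0, -0.439, 0], [0.828, -0.972, 0.03, 0, 0, -0.439, 0], [0.828, -0.972, 0.03, 0, 0, -0.439, 0], [0.828, -0.972, 0.03, 0, 0, -0.439, 0], [0.828, -0.972, 0.03, 0, 0, -0.439, 0], [0.828, -0.972, 0.03, 0, 0, -0.439, 0], [0.828, -0.972, 0.03, 0, 0, -0.439, 0], [0.828, -0.972, 0.03, 0, 0, -0.439, 0], [0.828, -0.972, 0.03, 0, 0, -0.439, 0]]], "newtons": 30}}

```text
clock: 1.15
eef_pos: [503.2, 137.9, 217.3]
eef_rot: [3.142, -0.0, 1.427]
wrist_force: [0.2, 1.0, 0.3]
finger_gap: 94.1
finger_force: 0.0
```

Request:
{"op": "servo_tool", "data": {"motion": [[[0.178, -0.208, 0, 0, 0, 0, 0], [0.178, -0.208, 0, 0, 0, 0, 0], [0.178, -0.208, 0, 0, 0, 0, 0], [0.178, -0.208, 0, 0, 0, 0, 0], [0.178, -0.208, 0, 0, 0, 0, 0]]]}}

```text
clock: 1.65
eef_pos: [591.1, 35.5, 216.5]
eef_rot: [-3.14, 0.0, 1.431]
wrist_force: [-0.6, 0.1, 0.5]
finger_gap: 94.2
finger_force: 0.0
```

Request:
{"op": "servo_tool", "data": {"motion": [[[0.001, -0.002, -0.1, 0, 0, 0, 0], [0.001, -0.002, -0.172, 0, 0, 0, 0], [0.001, -0.002, -0.172, 0, 0, 0, 0.5], [0.001, -0.002, -0.172, 0, 0, 0, 1], [0.001, -0.002, -0.172, 0, 0, 0, 1], [0.001, -0.002, -0.172, 0, 0, 0, 1], [0.001, -0.002, -0.172, 0, 0, 0, 1], [0.001, -0.002, -0.172, 0, 0, 0, 1], [0.001, -0.002, -0.172, 0, 0, 0, 1], [0.001, -0.002, -0.172, 0, 0, 0, 1]]], "newtons": 50}}

```text
clock: 2.65
eef_pos: [591.8, 34.8, 131.2]
eef_rot: [-3.142, -0.0, 1.433]
wrist_force: [0.3, 0.3, -0.1]
finger_gap: 33.5
finger_force: 0.0
```

Request:
{"op": "servo_tool", "data": {"motion": [[[0, 0, 0, 0, 0, 0, 1], [0, 0, 0, 0, 0, 0, 1], [0, 0, 0, 0, 0, 0, 1], [0, 0, 0, 0, 0, 0, 1], [0, 0, 0.03, 0, 0, 0, 1], [0, 0, 0.06, 0, 0, 0, 1], [0, 0, 0.1, 0, 0, 0, 1], [0, 0, 0.1, 0, 0, 0, 1]]]}}

```text
clock: 3.45
eef_pos: [592.3, 34.9, 183.0]
eef_rot: [3.139, -0.0, 1.433]
wrist_force: [0.3, -0.1, -4.1]
finger_gap: 23.9
finger_force: 50.0
```

Request:
{"op": "servo_tool", "data": {"motion": [[[0, 0, 0.1, 0, 0, 0, 1], [-0.022, 0.06, 0.1, 0, 0, 0, 1], [-0.222, 0.606, 0.1, 0, 0, 0, 1], [-0.222, 0.606, 0.1, 0, 0, 0, 1], [-0.222, 0.606, 0.1, 0, 0, 0, 1], [-0.222, 0.606, 0.1, 0, 0, 0, 1], [-0.222, 0.606, 0.1, 0, 0, 0, 1], [-0.222, 0.606, 0.1, 0, 0, 0, 1], [-0.222, 0.606, 0.1, 0, 0, 0, 1], [-0.222, 0.606, 0.1, 0, 0, 0, 1]]]}}

```text
clock: 4.45
eef_pos: [480.0, 338.2, 229.6]
eef_rot: [-3.14, 0.002, 1.434]
wrist_force: [-0.3, -0.5, -6.2]
finger_gap: 23.8
finger_force: 50.0
```

Request:
{"op": "servo_tool", "data": {"motion": [[[0, 0, -0.1, 0, 0, 0, 1], [0, 0, -0.2, 0, 0, 0, 1], [0, 0, -0.25, 0, 0, 0, 1], [0, 0, -0.27, 0, 0, 0, 1], [0, 0, -0.28, 0, 0, 0, 1], [0, 0, -0.286, 0, 0, 0, 1], [0, 0, -0.288, 0, 0, 0, 1], [0, 0, -0.288, 0, 0, 0, 1]]]}}

```text
clock: 5.25
eef_pos: [481.2, 338.0, 88.2]
eef_rot: [3.14, -0.001, 1.433]
wrist_force: [0.4, -1.0, -4.8]
finger_gap: 23.8
finger_force: 50.0
```

Request:
{"op": "servo_tool", "data": {"motion": [[[0, 0, -0.003, 0, 0, 0, 1], [0, 0, -0.006, 0, 0, 0, 1], [0, 0, -0.006, 0, 0, 0, 1]]]}}

```text
clock: 5.55
eef_pos: [481.0, 338.0, 85.2]
eef_rot: [3.141, -0.001, 1.433]
wrist_force: [-1.5, -1.8, 4.3]
finger_gap: 23.2
finger_force: 50.0
```

Now the cover is resting on the mat, so I'll release it and retreat.

Request:
{"op": "servo_tool", "data": {"motion": [[[0, 0, 0, 0, 0, 0, 0], [0, 0, 0, 0, 0, 0, 0], [0, 0, 0, 0, 0, 0, 0], [0, 0, 0, 0, 0, 0, 0], [0, 0, 0, 0, 0, 0, 0], [0, 0, 0.1, 0, 0, 0, 0], [0, 0, 0.2, 0, 0, 0, 0], [0, 0, 0.3, 0, 0, 0, 0], [-0.2, 0, 0.3, 0, 0, 0, 0], [-0.2, 0, 0.3, 0, 0, 0, 0]]]}}

```text
clock: 6.55
eef_pos: [380.3, 337.8, 235.3]
eef_rot: [3.14, -0.002, 1.431]
wrist_force: [-1.1, 1.4, 0.5]
finger_gap: 93.9
finger_force: 0.0
```

```bash
python3 - <<'E'
from h import *
c=cam('top'); k=cv2.resize(c['frame'][120:270,220:370],None,fx=4,fy=4,interpolation=cv2.INTER_CUBIC); cv2.imwrite('pics/b1.png',k[:,:,::-1])
b=cam('scene'); k=cv2.resize(b['frame'][120:270,270:420],None,fx=4,fy=4,interpolation=cv2.INTER_CUBIC); cv2.imwrite('pics/b2.png',k[:,:,::-1])
f=c['frame'];cv2.imwrite('pics/full2.png',f[:,:,::-1])
P=cloud(c); hsv=cv2.cvtColor(f,cv2.COLOR_RGB2HSV).astype(int); H,S,V=hsv[...,0],hsv[...,1],hsv[...,2]
m=(abs(H-27)<8)&(S>200)&(V>120); m[:,:100]=0;m[:,250:]=0
print('cover',onplane(c,np.argwhere(m)[:,::-1].mean(0),79), np.median(P[m][:,2]))
# brake: collar and cartridges from depth
reg=np.hypot(P[...,0]-591,P[...,1]-34)<110
col=reg&(abs(P[...,2]-116)<4); print('collar',col.sum(),P[col].mean(0))
m2=reg&(abs(P[...,2]-88)<4); n,l,s,ce=cv2.connectedComponentsWithStats(m2.astype(np.uint8))
for i in range(1,n):
    if s[i,4]>15: q=P[l==i].mean(0); print('z88',s[i,4],ce[i].round(1),onplane(c,ce[i],88).round(1))
m3=reg&(abs(P[...,2]-70)<2.5); n,l,s,ce=cv2.connectedComponentsWithStats(m3.astype(np.uint8))
for i in range(1,n):
    if s[i,4]>25: print('z70',s[i,4],ce[i].round(1),onplane(c,ce[i],70).round(1))
E
```

```text
cover [[486.67470599 328.23941096  79.        ]] 79.9427063876658
collar 352 [594.34132098  34.45640735 117.15709279]
z88 101 [321.8 186.4] [[619.1 -30.8  88. ]]
z88 105 [270.  205.7] [[569.5  99.   88. ]]
z70 45 [272.2 177.6] [[643.9  96.3  70. ]]
z70 82 [293.  183.8] [[628.3  42.7  70. ]]
z70 35 [321.5 183. ] [[630.7 -30.8  70. ]]
z70 38 [281.6 196. ] [[596.4  71.3  70. ]]
z70 30 [310.4 195.6] [[597.9  -2.4  70. ]]
z70 99 [297.4 210.8] [[558.6  30.6  70. ]]
z70 27 [286.  225.9] [[520.3  59.1  70. ]]
```

View pics/b1.png

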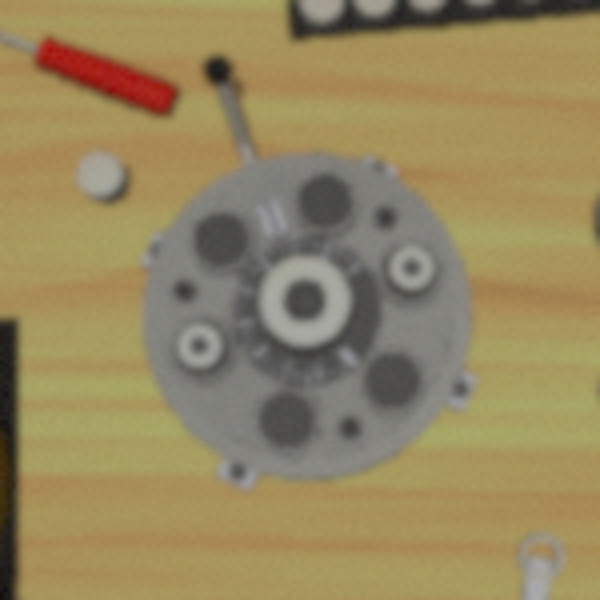

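View pics/b2.png

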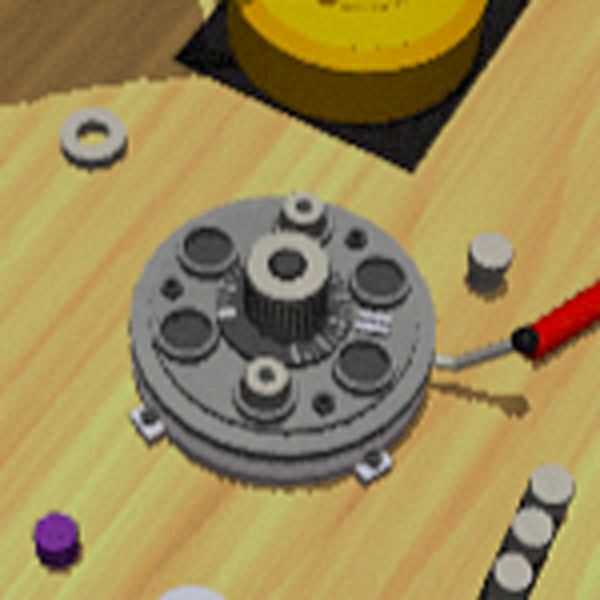

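The top crop shows cartridges at (411,268) and (200,346) of the crop, so pockets 5 and 2 are full and 1, 3, 4 and 6 are empty. The broad zero line is near (347,355), giving a reading of about 195°. The scene crop agrees and shows the cover on the mat. Next I'll measure the axis, φ and ring more precisely from both views.

```bash
cat > ring.py <<'E'
from h import *
from scipy.ndimage import map_coordinates
AX=np.array([594.2,34.3])
def unwrap(c,ax=AX,r0=30,r1=50,z=66):
    a=np.radians(np.arange(0,360,.5)); r=np.arange(r0,r1,.5)
    A,R=np.meshgrid(a,r); X=np.stack([ax[0]+R*np.cos(A),ax[1]+R*np.sin(A),np.full_like(A,z)],-1).reshape(-1,3)
    uv=proj(c,X); g=c['frame'].mean(2)
    return map_coordinates(g,[uv[:,1],uv[:,0]],order=1).reshape(A.shape)
E
python3 - <<'E'
from ring import *
ims=[]
for n in('top','scene'):
    c=cam(n); P=cloud(c)
    reg=np.hypot(P[...,0]-594,P[...,1]-34)<100
    m2=reg&(abs(P[...,2]-88)<3); k,l,s,ce=cv2.connectedComponentsWithStats(m2.astype(np.uint8))
    for i in range(1,k):
        if s[i,4]>60: print(n,'z88',s[i,4],onplane(c,ce[i],88).round(1))
    col=reg&(abs(P[...,2]-116)<3); print(n,'collar',onplane(c,np.argwhere(col)[:,::-1].mean(0),116).round(1))
    u=unwrap(c,r0=38,r1=62); p=u[4:18].mean(0)
    ims.append(cv2.resize(u.astype(np.uint8),(720,200)))
    ims.append(np.zeros((20,720),np.uint8))
    print(n,'profile>mean peaks',[ (i/2,int(p[i])) for i in range(720) if p[i]==p[max(0,i-6):i+7].max()])
for x in range(0,720,60): cv2.putText(ims[1],str(x//2),(x,14),0,.4,255)
cv2.imwrite('pics/unw1.png',np.vstack(ims))
E
```

```text
top z88 90 [[619.3 -31.3  88. ]]
top z88 97 [[569.8  99.5  88. ]]
top collar [[595.2  34.4 116. ]]
top profile>mean peaks [(11.0, 103), (21.5, 95), (41.0, 111), (72.0, 110), (90.0, 93), (101.0, 108), (131.5, 111), (161.0, 100), (170.0, 96), (183.5, 105), (191.0, 110), (222.0, 137), (248.5, 83), (260.0, 82), (267.5, 81), (281.5, 80), (289.5, 80), (312.0, 111), (341.0, 114), (359.5, 89)]
scene z88 67 [[571.7  94.8  88. ]]
scene z88 80 [[621.4 -37.   88. ]]
scene collar [[596.9  29.6 116. ]]
scene profile>mean peaks [(0.0, 96), (8.0, 110), (22.0, 94), (29.5, 102), (38.5, 107), (52.5, 98), (61.0, 106), (83.5, 165), (91.0, 167), (95.5, 167), (150.0, 168), (174.5, 83), (185.0, 89), (194.5, 115), (207.0, 91), (224.5, 174), (243.5, 69), (259.5, 72), (269.0, 70), (274.0, 70), (288.0, 84), (309.0, 130), (320.0, 99), (329.0, 84), (339.5, 120), (349.5, 91), (359.0, 97)]
```

View pics/unw1.png

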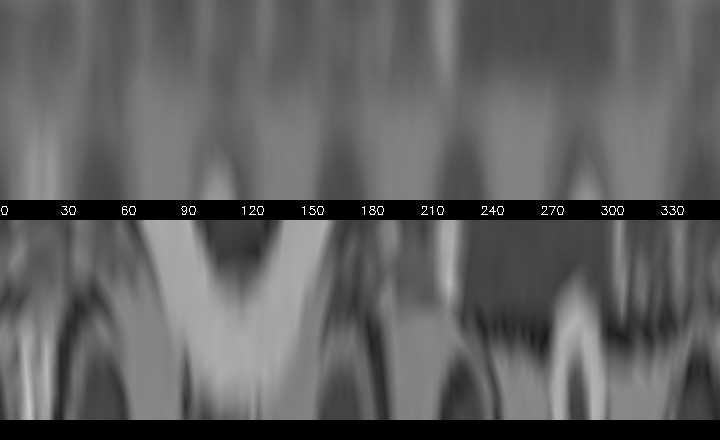

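Reading from the top view: zero line at about 221.5° world, index at 20.8°, so the ring reads about 200.7°. It must turn clockwise by about 160.7°. Going above the collar at yaw ≈173.5°.

Request:
{"op": "servo_tool", "data": {"motion": [[[0.43, -0.607, -0.12, 0, 0, 0.508, 0.25], [0.43, -0.607, -0.12, 0, 0, 0.508, 0.25], [0.43, -0.607, -0.12, 0, 0, 0.508, 0.25], [0.43, -0.607, -0.12, 0, 0, 0.508, 0.25], [0.43, -0.607, -0.12, 0, 0, 0.508, 0.25], [0.43, -0.607, -0.12, 0, 0, 0.508, 0.25], [0.43, -0.607, -0.12, 0, 0, 0.508, 0.25], [0.43, -0.607, -0.12, 0, 0, 0.508, 0.25], [0.43, -0.607, -0.12, 0, 0, 0.508, 0.25], [0.43, -0.607, -0.12, 0, 0, 0.508, 0.25]]]}}

```text
clock: 7.75
eef_pos: [597.1, 31.5, 172.7]
eef_rot: [-3.141, -0.001, 2.846]
wrist_force: [-0.0, 0.2, -0.1]
finger_gap: 70.7
finger_force: 0.0
```

Request:
{"op": "servo_tool", "data": {"motion": [[[0, 0, 0, 0, 0, 0.035, 0.25], [0, 0, 0, 0, 0, 0.035, 0.25], [0, 0, 0, 0, 0, 0.035, 0.25]]]}}

```text
clock: 8.05
eef_pos: [596.3, 33.8, 173.8]
eef_rot: [-3.141, -0.0, 2.949]
wrist_force: [0.1, 0.7, -0.4]
finger_gap: 70.5
finger_force: 0.0
```

Request:
{"op": "servo_tool", "data": {"motion": [[[-0.003, 0.001, -0.08, 0, 0, 0, 0.25], [-0.003, 0.001, -0.168, 0, 0, 0, 0.25], [-0.003, 0.001, -0.168, 0, 0, 0, 0.25], [-0.003, 0.001, -0.168, 0, 0, 0, 1], [-0.003, 0.001, -0.168, 0, 0, 0, 1], [-0.003, 0.001, -0.168, 0, 0, 0, 1], [-0.003, 0.001, -0.168, 0, 0, 0, 1], [-0.003, 0.001, -0.168, 0, 0, 0, 1], [-0.003, 0.001, -0.168, 0, 0, 0, 1]]], "newtons": 40}}

```text
clock: 8.95
eef_pos: [595.1, 33.0, 92.5]
eef_rot: [-3.139, 0.003, 2.952]
wrist_force: [-1.8, -12.1, -0.6]
finger_gap: 55.2
finger_force: 40.0
```

Request:
{"op": "servo_tool", "data": {"motion": [[[0, -0.002, 0, 0, 0, -0.444, 1], [0, -0.002, 0, 0, 0, -0.444, 1], [0, -0.002, 0, 0, 0, -0.444, 1], [0, -0.002, 0, 0, 0, -0.444, 1], [0, -0.002, 0, 0, 0, -0.444, 1], [0, -0.002, 0, 0, 0, -0.444, 1], [0, -0.002, 0, 0, 0, -0.444, 1], [0, -0.002, 0, 0, 0, -0.444, 1], [0, -0.002, 0, 0, 0, -0.444, 1], [0, -0.002, 0, 0, 0, -0.444, 1]]]}}

```text
clock: 9.95
eef_pos: [593.8, 31.9, 92.5]
eef_rot: [-3.141, 0.003, 1.552]
wrist_force: [-12.9, -14.1, 6.0]
finger_gap: 55.5
finger_force: 40.0
```

Request:
{"op": "servo_tool", "data": {"motion": [[[-0.002, -0.002, 0, 0, 0, -0.448, 1], [-0.002, -0.002, 0, 0, 0, -0.448, 1], [-0.002, -0.002, 0, 0, 0, -0.448, 1], [-0.002, -0.002, 0, 0, 0, -0.448, 1], [-0.002, -0.002, 0, 0, 0, -0.448, 1], [-0.002, -0.002, 0, 0, 0, -0.448, 1], [-0.002, -0.002, 0, 0, 0, -0.448, 1], [-0.002, -0.002, 0, 0, 0, -0.448, 1], [-0.002, -0.002, 0, 0, 0, -0.448, 1], [-0.002, -0.002, 0, 0, 0, -0.448, 1]]]}}

```text
clock: 10.95
eef_pos: [592.4, 33.0, 92.5]
eef_rot: [-3.141, 0.002, 0.145]
wrist_force: [-16.1, -0.2, 7.4]
finger_gap: 55.5
finger_force: 40.0
```

Request:
{"op": "servo_tool", "data": {"motion": [[[0, 0, 0, 0, 0, 0, 0.25], [0, 0, 0, 0, 0, 0, 0.25], [0, 0, 0, 0, 0, 0, 0.25], [0, 0, 0, 0, 0, 0, 0.25], [0, 0, 0.1, 0, 0, 0, 0.25], [0, 0, 0.2, 0, 0, 0, 0.25], [-0.1, -0.2, 0.25, 0, 0, 0, 0], [-0.2, -0.4, 0.25, 0, 0, 0, 0], [-0.2, -0.5, 0.25, 0, 0, 0, 0], [-0.2, -0.5, 0.25, 0, 0, 0, 0]]]}}

```text
clock: 11.95
eef_pos: [515.7, -151.3, 211.7]
eef_rot: [3.141, -0.001, 0.152]
wrist_force: [0.8, -0.1, -0.9]
finger_gap: 93.8
finger_force: 0.0
```

```bash
python3 - <<'E'
from ring import *
ims=[]
for n in('top','scene'):
    c=cam(n); P=cloud(c)
    u=unwrap(c,r0=38,r1=62); p=u[4:18].mean(0)
    ims.append(cv2.resize(u.astype(np.uint8),(720,200)))
    ims.append(np.zeros((20,720),np.uint8))
    print(n,[ (i/2,int(p[i])) for i in range(720) if p[i]==p[max(0,i-6):i+7].max()])
    if n=='top':
        f=c['frame'];hsv=cv2.cvtColor(f,cv2.COLOR_RGB2HSV).astype(int)
        m=((hsv[...,2]>120)&(hsv[...,1]<60)).astype(np.uint8); b=np.zeros_like(m); b[195:262,395:475]=1
        k,l,s,ce=cv2.connectedComponentsWithStats(m*b)
        for i in range(1,k):
            if s[i,4]>40: print('spare',onplane(c,ce[i],33).round(1))
for x in range(0,720,60): cv2.putText(ims[1],str(x//2),(x,14),0,.4,255)
cv2.imwrite('pics/unw2.png',np.vstack(ims))
E
```

```text
top [(0.5, 99), (10.5, 100), (31.0, 118), (61.0, 143), (97.0, 86), (121.5, 86), (126.0, 87), (151.0, 110), (159.5, 106), (180.0, 113), (210.5, 112), (222.5, 94), (241.5, 110), (251.0, 107), (261.0, 103), (271.0, 109), (301.0, 116), (331.0, 114), (350.5, 95), (359.5, 99)]
spare [[ 474.2 -401.1   33. ]]
scene [(0.0, 101), (7.5, 96), (17.0, 110), (29.0, 126), (38.5, 109), (60.0, 188), (94.0, 184), (117.0, 93), (146.0, 184), (154.5, 186), (173.5, 104), (183.5, 136), (203.0, 108), (216.0, 116), (224.5, 102), (231.5, 99), (243.0, 154), (252.5, 97), (260.5, 106), (270.5, 139), (280.0, 100), (290.0, 119), (301.0, 135), (308.5, 106), (319.5, 115), (328.5, 155), (339.5, 102), (348.0, 108), (358.5, 104)]
```

View pics/unw2.png

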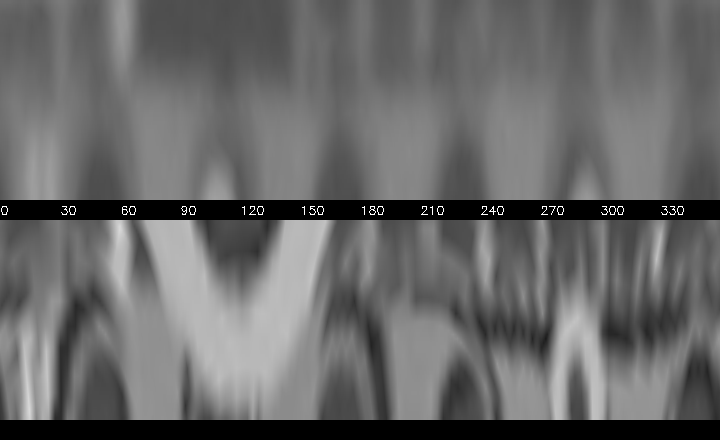

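Zero is now at about 60.9° and the index at 20.7°, so the ring reads about 40.2°. Now the spares; first to (559,-309).

Request:
{"op": "servo_tool", "data": {"motion": [[[0.087, -0.315, -0.26, 0, 0, 0, 0.46], [0.087, -0.315, -0.26, 0, 0, 0, 0.46], [0.087, -0.315, -0.26, 0, 0, 0, 0.46], [0.087, -0.315, -0.26, 0, 0, 0, 0.46], [0.087, -0.315, -0.26, 0, 0, 0, 0.46], [0.087, -0.315, -0.26, 0, 0, 0, 0.46], [0.087, -0.315, -0.26, 0, 0, 0, 0.46]]]}}

```text
clock: 12.75
eef_pos: [560.7, -306.3, 82.2]
eef_rot: [3.141, -0.001, 0.152]
wrist_force: [0.3, -0.1, 0.3]
finger_gap: 50.9
finger_force: 0.0
```

```bash
cat > sp.py <<'E'
from h import *
def spares(n='scene'):
    c=cam(n); f=c['frame'];hsv=cv2.cvtColor(f,cv2.COLOR_RGB2HSV).astype(int)
    m=((hsv[...,2]>110)&(hsv[...,1]<60)).astype(np.uint8)
    X=onplane(c,np.stack(np.meshgrid(range(640),range(400)),-1).reshape(-1,2),33).reshape(400,640,3)
    b=(X[...,0]>420)&(X[...,0]<630)&(X[...,1]<-230)&(X[...,1]>-440)
    m=(m*b).astype(np.uint8)
    m=cv2.morphologyEx(m,cv2.MORPH_CLOSE,np.ones((3,3),np.uint8))
    k,l,s,ce=cv2.connectedComponentsWithStats(m)
    for i in range(1,k):
        if s[i,4]>30: print(n,s[i,4],onplane(c,ce[i],33)[0,:2].round(1))
E
python3 -c "
from sp import *
spares();spares('top');print(manip.read_state()['eef_pos'])"
```

```text
scene 99 [ 474.7 -402.4]
scene 74 [ 548.  -385.6]
[ 560.8100856  -306.23101275   82.83480031]
```

Request:
{"op": "servo_tool", "data": {"motion": [[[-0.003, -0.005, -0.06, 0, 0, 0, 0.46], [-0.003, -0.005, -0.128, 0, 0, 0, 0.46], [-0.003, -0.005, -0.128, 0, 0, 0, 0.46], [-0.003, -0.005, -0.128, 0, 0, 0, 1], [-0.003, -0.005, -0.128, 0, 0, 0, 1], [-0.003, -0.005, -0.128, 0, 0, 0, 1], [-0.003, -0.005, -0.128, 0, 0, 0, 1], [-0.003, -0.005, -0.128, 0, 0, 0, 1]]], "newtons": 30}}

```text
clock: 13.65
eef_pos: [559.4, -310.0, 19.0]
eef_rot: [3.14, -0.002, 0.151]
wrist_force: [-0.4, 2.3, 8.2]
finger_gap: 29.4
finger_force: 30.0
```

Request:
{"op": "servo_tool", "data": {"motion": [[[0, 0, 0.1, 0, 0, 0, 1], [0, 0.05, 0.19, 0, 0, 0, 1], [-0.023, 0.576, 0.2, 0, 0, 0, 1], [-0.023, 0.576, 0.2, 0, 0, 0, 1], [-0.023, 0.576, 0.2, 0, 0, 0, 1], [-0.023, 0.576, 0.2, 0, 0, 0, 1], [-0.023, 0.576, 0.2, 0, 0, 0, 1], [-0.023, 0.576, 0.2, 0, 0, 0, 1], [-0.023, 0.576, 0.2, 0, 0, 0, 1], [-0.023, 0.576, 0.2, 0, 0, 0, 1]]]}}

```text
clock: 14.65
eef_pos: [547.3, -22.5, 117.4]
eef_rot: [3.141, -0.001, 0.151]
wrist_force: [0.2, -0.2, -0.5]
finger_gap: 28.6
finger_force: 30.0
```

```bash
python3 - <<'E'
from sp import *
spares();spares('top');print(manip.read_state()['eef_pos'],manip.read_state()['finger_gap'])
E
```

```text
scene 90 [ 483.6 -275. ]
scene 96 [ 481.4 -343. ]
scene 100 [ 474.7 -402.3]
scene 103 [ 551.3 -385.5]
top 91 [ 551.8 -383. ]
top 99 [ 483.4 -272.6]
top 97 [ 481.2 -340.7]
top 95 [ 474.1 -400.8]
[547.19584909 -23.16548745 117.09903562] 29.17960919214445
```

Request:
{"op": "servo_tool", "data": {"motion": [[[0.002, 0.002, 0, 0, 0, 0, 1], [0.002, 0.002, -0.05, 0, 0, 0, 1], [0.002, 0.002, -0.064, 0, 0, 0, 1], [0.002, 0.002, -0.072, 0, 0, 0, 1], [0.002, 0.002, -0.078, 0, 0, 0, 1], [0.002, 0.002, -0.084, 0, 0, 0, 1], [0.002, 0.002, -0.084, 0, 0, 0, 1], [0.002, 0.002, -0.084, 0, 0, 0, 1]]]}}

```text
clock: 15.55
eef_pos: [548.2, -20.8, 75.3]
eef_rot: [3.141, -0.0, 0.151]
wrist_force: [-0.3, -0.4, -0.9]
finger_gap: 29.1
finger_force: 30.0
```

No contact force, so it's clean in the pocket. I'll release, lift, and go to the next spare at (483,-273).

Request:
{"op": "servo_tool", "data": {"motion": [[[0, 0, 0, 0, 0, 0, 0.46], [0, 0, 0, 0, 0, 0, 0.46], [0, 0, 0, 0, 0, 0, 0.46], [0, 0, 0.08, 0, 0, 0, 0.46], [-0.05, -0.05, 0.12, 0, 0, 0, 0.46], [-0.132, -0.506, 0.02, 0, 0, 0, 0.46], [-0.132, -0.506, 0.02, 0, 0, 0, 0.46], [-0.132, -0.506, 0.02, 0, 0, 0, 0.46], [-0.132, -0.506, 0.02, 0, 0, 0, 0.46], [-0.132, -0.506, 0.02, 0, 0, 0, 0.46]]]}}

```text
clock: 16.55
eef_pos: [481.1, -276.3, 84.6]
eef_rot: [3.141, 0.0, 0.15]
wrist_force: [0.7, 0.1, -0.1]
finger_gap: 50.6
finger_force: 0.0
```

```bash
cat > pk.py <<'E'
from h import *
def pk():
    c=cam('top'); P=cloud(c)
    reg=np.hypot(P[...,0]-594,P[...,1]-34)<100
    k,l,s,ce=cv2.connectedComponentsWithStats((reg&(P[...,2]>83)&(P[...,2]<106)).astype(np.uint8))
    for i in range(1,k):
        if s[i,4]>40: print('cart',s[i,4],onplane(c,ce[i],88)[0].round(1),'z',np.median(P[l==i][:,2]).round(1))
E
python3 -c "
from pk import *
pk();print(manip.read_state()['eef_pos'])"
```

```text
cart 110 [619.  -30.8  88. ] z 89.3
cart 110 [569.6  99.4  88. ] z 89.0
cart 110 [549.1 -18.6  88. ] z 88.7
[ 479.93466516 -279.76715591   83.43595779]
```

Request:
{"op": "servo_tool", "data": {"motion": [[[0, 0, 0, 0, 0, 0, 0.46], [0, 0, -0.06, 0, 0, 0, 0.46], [0, 0, -0.132, 0, 0, 0, 0.46], [0, 0, -0.132, 0, 0, 0, 0.46], [0, 0, -0.132, 0, 0, 0, 1], [0, 0, -0.132, 0, 0, 0, 1], [0, 0, -0.132, 0, 0, 0, 1], [0, 0, -0.132, 0, 0, 0, 1], [0, 0, -0.132, 0, 0, 0, 1]]]}}

```text
clock: 17.5
eef_pos: [482.9, -274.0, 20.7]
eef_rot: [3.14, -0.002, 0.151]
wrist_force: [-0.2, 2.1, 8.3]
finger_gap: 28.6
finger_force: 30.0
```

Request:
{"op": "servo_tool", "data": {"motion": [[[0, 0, 0.1, 0, 0, 0, 1], [0, 0.04, 0.19, 0, 0, 0, 1], [0.08, 0.637, 0.2, 0, 0, 0, 1], [0.08, 0.637, 0.2, 0, 0, 0, 1], [0.08, 0.637, 0.2, 0, 0, 0, 1], [0.08, 0.637, 0.2, 0, 0, 0, 1], [0.08, 0.637, 0.2, 0, 0, 0, 1], [0.08, 0.637, 0.2, 0, 0, 0, 1], [0.08, 0.637, 0.2, 0, 0, 0, 1], [0.08, 0.637, 0.2, 0, 0, 0, 1]]]}}

```text
clock: 18.5
eef_pos: [522.1, 45.6, 119.5]
eef_rot: [3.141, -0.001, 0.153]
wrist_force: [-0.4, -0.4, -1.1]
finger_gap: 29.2
finger_force: 30.0
```

Request:
{"op": "servo_tool", "data": {"motion": [[[0, 0, 0, 0, 0, 0, 1], [0, 0, 0, 0, 0, 0, 1]]]}}

```text
clock: 18.7
eef_pos: [522.0, 43.5, 119.2]
eef_rot: [3.141, -0.0, 0.149]
wrist_force: [0.0, 0.4, -1.2]
finger_gap: 28.9
finger_force: 30.0
```

```bash
python3 - <<'E'
from sp import *
spares('top');s=manip.read_state();print(s['eef_pos'],s['finger_gap'])
E
```

```text
top 90 [ 551.7 -382.7]
top 95 [ 481.3 -340.5]
top 94 [ 474.2 -400.7]
[522.06353012  43.54203168 119.1260045 ] 29.27217133008211
```

Request:
{"op": "servo_tool", "data": {"motion": [[[0.002, 0.002, -0.04, 0, 0, 0, 1], [0.002, 0.002, -0.064, 0, 0, 0, 1], [0.002, 0.002, -0.072, 0, 0, 0, 1], [0.002, 0.002, -0.078, 0, 0, 0, 1], [0.002, 0.002, -0.083, 0, 0, 0, 1], [0.002, 0.002, -0.085, 0, 0, 0, 1], [0.002, 0.002, -0.085, 0, 0, 0, 1]]]}}

```text
clock: 19.45
eef_pos: [523.2, 45.7, 76.7]
eef_rot: [3.142, -0.0, 0.151]
wrist_force: [0.2, -0.1, -1.3]
finger_gap: 28.8
finger_force: 30.0
```

Request:
{"op": "servo_tool", "data": {"motion": [[[0, 0, 0, 0, 0, 0, 0.46], [0, 0, 0, 0, 0, 0, 0.46], [0, 0, 0, 0, 0, 0, 0.46], [0, 0, 0.08, 0, 0, 0, 0.46], [-0.04, -0.05, 0.12, 0, 0, 0, 0.46], [-0.086, -0.774, 0.06, 0, 0, 0, 0.46], [-0.086, -0.774, 0.06, 0, 0, 0, 0.46], [-0.086, -0.774, 0.06, 0, 0, 0, 0.46], [-0.086, -0.774, 0.06, 0, 0, 0, 0.46], [-0.086, -0.774, 0.06, 0, 0, 0, 0.46]]]}}

```text
clock: 20.45
eef_pos: [486.8, -230.0, 116.0]
eef_rot: [3.141, -0.001, 0.151]
wrist_force: [1.1, -0.1, 0.4]
finger_gap: 50.6
finger_force: 0.0
```

```bash
python3 -c "
from pk import *
pk()
from sp import *
spares();print(manip.read_state()['eef_pos'])"
```

```text
cart 111 [619.2 -30.7  88. ] z 88.5
cart 111 [569.4  99.3  88. ] z 89.0
cart 110 [548.7 -18.5  88. ] z 89.3
cart 115 [524.5  45.1  88. ] z 88.9
scene 91 [ 480.9 -343.6]
scene 99 [ 474.7 -402.4]
scene 102 [ 551.3 -385.6]
[ 486.22513151 -232.56950155  115.36868885]
```

Request:
{"op": "servo_tool", "data": {"motion": [[[-0.012, -0.22, -0.06, 0, 0, 0, 0.46], [-0.012, -0.22, -0.06, 0, 0, 0, 0.46], [-0.012, -0.22, -0.06, 0, 0, 0, 0.46], [-0.012, -0.22, -0.06, 0, 0, 0, 0.46], [-0.012, -0.22, -0.06, 0, 0, 0, 0.46], [-0.012, -0.22, -0.06, 0, 0, 0, 0.46]]]}}

```text
clock: 21.15
eef_pos: [481.9, -336.5, 86.5]
eef_rot: [3.141, -0.001, 0.153]
wrist_force: [-0.1, -0.6, 0.9]
finger_gap: 51.0
finger_force: 0.0
```

Request:
{"op": "servo_tool", "data": {"motion": [[[-0.003, -0.01, -0.06, 0, 0, 0, 0.46], [-0.003, -0.01, -0.133, 0, 0, 0, 0.46], [-0.003, -0.01, -0.133, 0, 0, 0, 0.46], [-0.003, -0.01, -0.133, 0, 0, 0, 1], [-0.003, -0.01, -0.133, 0, 0, 0, 1], [-0.003, -0.01, -0.133, 0, 0, 0, 1], [-0.003, -0.01, -0.133, 0, 0, 0, 1], [-0.003, -0.01, -0.133, 0, 0, 0, 1]]]}}

```text
clock: 21.95
eef_pos: [480.6, -343.2, 21.3]
eef_rot: [3.14, -0.002, 0.151]
wrist_force: [-0.1, 2.4, 8.6]
finger_gap: 29.0
finger_force: 30.0
```

Request:
{"op": "servo_tool", "data": {"motion": [[[0, 0, 0.1, 0, 0, 0, 1], [0.02, 0.04, 0.19, 0, 0, 0, 1], [0.365, 0.729, 0.258, 0, 0, 0, 1], [0.365, 0.729, 0.258, 0, 0, 0, 1], [0.365, 0.729, 0.258, 0, 0, 0, 1], [0.365, 0.729, 0.258, 0, 0, 0, 1], [0.365, 0.729, 0.258, 0, 0, 0, 1], [0.365, 0.729, 0.258, 0, 0, 0, 1], [0.365, 0.729, 0.258, 0, 0, 0, 1], [0.365, 0.729, 0.258, 0, 0, 0, 1]]]}}

```text
clock: 22.95
eef_pos: [663.1, 24.6, 149.6]
eef_rot: [3.142, -0.001, 0.152]
wrist_force: [0.5, -0.5, -1.5]
finger_gap: 29.0
finger_force: 30.0
```

```bash
python3 -c "
from sp import *
spares('top');print(manip.read_state()['eef_pos'],manip.read_state()['finger_gap'])"
```

```text
top 95 [ 552.  -383.1]
top 97 [ 474.3 -400.9]
[664.47609972  28.70949425 149.85722995] 29.014689653747972
```

Request:
{"op": "servo_tool", "data": {"motion": [[[0, 0, 0, 0, 0, 0, 1], [0, 0, -0.06, 0, 0, 0, 1], [0, 0, -0.1, 0, 0, 0, 1], [0, 0, -0.1, 0, 0, 0, 1], [0, 0, -0.1, 0, 0, 0, 1]]]}}

```text
clock: 23.5
eef_pos: [662.3, 20.7, 99.4]
eef_rot: [3.141, -0.0, 0.15]
wrist_force: [0.4, 0.3, -1.1]
finger_gap: 28.8
finger_force: 30.0
```

Request:
{"op": "servo_tool", "data": {"motion": [[[0.002, 0.001, -0.02, 0, 0, 0, 1], [0.002, 0.001, -0.03, 0, 0, 0, 1], [0.002, 0.001, -0.038, 0, 0, 0, 1], [0.002, 0.001, -0.044, 0, 0, 0, 1], [0.002, 0.001, -0.045, 0, 0, 0, 1], [0.002, 0.001, -0.045, 0, 0, 0, 1]]]}}

```text
clock: 24.1
eef_pos: [663.4, 22.1, 76.3]
eef_rot: [3.141, -0.0, 0.151]
wrist_force: [-1.3, -0.9, 4.4]
finger_gap: 28.5
finger_force: 30.0
```

Request:
{"op": "servo_tool", "data": {"motion": [[[0, 0, 0, 0, 0, 0, 0.46], [0, 0, 0, 0, 0, 0, 0.46], [0, 0, 0, 0, 0, 0, 0.46], [0, 0, 0.09, 0, 0, 0, 0.46], [0, 0, 0.16, 0, 0, 0, 0.46], [-0.225, -0.812, 0.1, 0, 0, 0, 0.46], [-0.225, -0.812, 0.1, 0, 0, 0, 0.46], [-0.225, -0.812, 0.1, 0, 0, 0, 0.46], [-0.225, -0.812, 0.1, 0, 0, 0, 0.46], [-0.225, -0.812, 0.1, 0, 0, 0, 0.46]]]}}

```text
clock: 25.1
eef_pos: [595.9, -220.0, 138.1]
eef_rot: [3.141, -0.0, 0.151]
wrist_force: [1.2, 0.2, 0.2]
finger_gap: 50.6
finger_force: 0.0
```

```bash
python3 -c "
from pk import *
pk()
from sp import *
spares();print(manip.read_state()['eef_pos'])"
```

```text
cart 108 [664.3  22.1  88. ] z 89.0
cart 110 [619.1 -30.8  88. ] z 88.9
cart 113 [569.5  99.2  88. ] z 88.9
cart 111 [548.9 -18.3  88. ] z 88.9
cart 111 [524.5  45.3  88. ] z 89.0
scene 100 [ 474.7 -402.3]
scene 103 [ 551.3 -385.5]
[ 594.65825037 -223.42306704  137.51400326]
```

Request:
{"op": "servo_tool", "data": {"motion": [[[-0.09, -0.326, -0.1, 0, 0, 0, 0.46], [-0.09, -0.326, -0.1, 0, 0, 0, 0.46], [-0.09, -0.326, -0.1, 0, 0, 0, 0.46], [-0.09, -0.326, -0.1, 0, 0, 0, 0.46], [-0.09, -0.326, -0.1, 0, 0, 0, 0.46], [-0.09, -0.326, -0.1, 0, 0, 0, 0.46], [-0.09, -0.326, -0.1, 0, 0, 0, 0.46]]]}}

```text
clock: 25.9
eef_pos: [552.5, -380.0, 88.6]
eef_rot: [3.141, -0.001, 0.152]
wrist_force: [0.8, 0.3, -0.8]
finger_gap: 50.5
finger_force: 0.0
```

Request:
{"op": "servo_tool", "data": {"motion": [[[-0.003, -0.007, -0.06, 0, 0, 0, 0.46], [-0.003, -0.007, -0.137, 0, 0, 0, 0.46], [-0.003, -0.007, -0.137, 0, 0, 0, 0.46], [-0.003, -0.007, -0.137, 0, 0, 0, 1], [-0.003, -0.007, -0.137, 0, 0, 0, 1], [-0.003, -0.007, -0.137, 0, 0, 0, 1], [-0.003, -0.007, -0.137, 0, 0, 0, 1], [-0.003, -0.007, -0.137, 0, 0, 0, 1]]]}}

```text
clock: 26.7
eef_pos: [551.1, -385.0, 21.8]
eef_rot: [3.14, -0.002, 0.151]
wrist_force: [0.5, 1.8, 6.8]
finger_gap: 29.0
finger_force: 30.0
```

Request:
{"op": "servo_tool", "data": {"motion": [[[0, 0, 0.1, 0, 0, 0, 1], [0.01, 0.04, 0.19, 0, 0, 0, 1], [0.174, 0.946, 0.256, 0, 0, 0, 1], [0.174, 0.946, 0.256, 0, 0, 0, 1], [0.174, 0.946, 0.256, 0, 0, 0, 1], [0.174, 0.946, 0.256, 0, 0, 0, 1], [0.174, 0.946, 0.256, 0, 0, 0, 1], [0.174, 0.946, 0.256, 0, 0, 0, 1], [0.174, 0.946, 0.256, 0, 0, 0, 1], [0.174, 0.946, 0.256, 0, 0, 0, 1]]]}}

```text
clock: 27.7
eef_pos: [626.4, 29.9, 144.5]
eef_rot: [3.141, -0.001, 0.151]
wrist_force: [0.8, 0.1, -0.7]
finger_gap: 28.6
finger_force: 30.0
```

```bash
python3 -c "
from h import *
print(manip.read_state()['eef_pos'],manip.read_state()['finger_gap'])"
```

```text
[626.42560374  29.94322199 144.51621367] 28.588350332937956
```

Request:
{"op": "servo_tool", "data": {"motion": [[[0.023, 0.116, 0.01, 0, 0, 0, 1], [0.023, 0.116, 0.01, 0, 0, 0, 1], [0.023, 0.116, -0.04, 0, 0, 0, 1], [0.023, 0.116, -0.08, 0, 0, 0, 1], [0.023, 0.116, -0.08, 0, 0, 0, 1], [0.023, 0.116, -0.08, 0, 0, 0, 1]]]}}

```text
clock: 28.3
eef_pos: [638.0, 85.5, 104.3]
eef_rot: [3.141, -0.001, 0.151]
wrist_force: [0.0, -0.5, -0.7]
finger_gap: 28.7
finger_force: 30.0
```

Request:
{"op": "servo_tool", "data": {"motion": [[[0, 0.004, 0, 0, 0, 0, 1], [0, 0.004, -0.02, 0, 0, 0, 1], [0, 0.004, -0.034, 0, 0, 0, 1], [0, 0.004, -0.044, 0, 0, 0, 1], [0, 0.004, -0.05, 0, 0, 0, 1], [0, 0.004, -0.054, 0, 0, 0, 1], [0, 0.004, -0.054, 0, 0, 0, 1]]]}}

```text
clock: 29.0
eef_pos: [637.9, 87.9, 76.9]
eef_rot: [3.142, -0.001, 0.151]
wrist_force: [-2.8, -0.5, 5.6]
finger_gap: 29.4
finger_force: 30.0
```

Request:
{"op": "servo_tool", "data": {"motion": [[[0, 0, 0, 0, 0, 0, 0.46], [0, 0, 0, 0, 0, 0, 0.46], [0, 0, 0, 0, 0, 0, 0.46], [0, 0, 0.09, 0, 0, 0, 0.46], [0, 0, 0.18, 0, 0, 0, 0.4], [-0.3, 0.35, 0.3, 0, 0, 0.408, 0], [-0.4, 0.35, 0.3, 0, 0, 0.408, 0], [-0.516, 0.35, 0.3, 0, 0, 0.408, 0], [-0.516, 0.35, 0.3, 0, 0, 0.408, 0], [-0.516, 0.35, 0.3, 0, 0, 0.408, 0]]]}}

```text
clock: 30.0
eef_pos: [438.1, 229.3, 214.8]
eef_rot: [3.142, -0.0, 0.907]
wrist_force: [0.2, 0.5, 0.7]
finger_gap: 92.4
finger_force: 0.0
```

Request:
{"op": "servo_tool", "data": {"motion": [[[-0.15, 0.1, 0, 0, 0, 0.2, 0], [-0.15, 0.1, 0, 0, 0, 0.2, 0], [-0.15, 0.1, 0, 0, 0, 0.2, 0], [-0.15, 0.1, 0, 0, 0, 0.2, 0]]]}}

```text
clock: 30.4
eef_pos: [364.1, 279.4, 214.8]
eef_rot: [3.141, -0.001, 1.509]
wrist_force: [0.6, -0.2, 0.1]
finger_gap: 94.0
finger_force: 0.0
```

```bash
python3 - <<'E'
from pk import *
pk()
from ring import *
c=cam('top','full3.png'); u=unwrap(c,r0=38,r1=62); p=u[4:18].mean(0)
print([ (i/2,int(p[i])) for i in range(720) if p[i]==p[max(0,i-6):i+7].max() and p[i]>107])
P=cloud(c); m=(abs(P[...,2]-79)<3)&(P[...,1]>200)&(P[...,0]>350); (q,r)=cv2.minEnclosingCircle(np.argwhere(m)[:,::-1].astype(np.float32)); print('cover',m.sum(),onplane(c,q,79))
m=(abs(P[...,2]-109)<5)&(P[...,1]>250)&(P[...,1]<420)&(P[...,0]>400); uv=np.argwhere(m)[:,::-1].astype(np.float32)
(q,sz,a)=cv2.minAreaRect(uv); w=onplane(c,cv2.boxPoints((q,sz,a)),109); e=max([w[1]-w[0],w[2]-w[1]],key=np.linalg.norm)
print('bar',m.sum(),onplane(c,q,109).round(1),np.linalg.norm(e),np.degrees(np.arctan2(e[1],e[0])))
print(manip.read_state()['eef_pos'],manip.read_state()['eef_rot'])
E
```

```text
cart 108 [664.3  22.1  88. ] z 88.9
cart 110 [638.2  87.2  88. ] z 88.8
cart 108 [619.4 -30.8  88. ] z 88.6
cart 114 [569.3  98.9  88. ] z 88.9
cart 112 [549.1 -18.6  88. ] z 88.9
cart 116 [524.3  45.2  88. ] z 88.8
[(30.5, 114), (61.0, 137), (151.0, 107), (180.0, 108), (210.5, 108), (301.0, 112), (330.5, 109)]
cover 2873 [[656.76596344 416.7357203   79.        ]]
bar 275 [[480.3 335.3 109. ]] 68.81077318809888 -96.91781818610872
[364.71132502 278.89585843 214.63497496] [ 3.14127941e+00 -1.87416947e-04  1.50424395e+00]
```

View pics/full3.png

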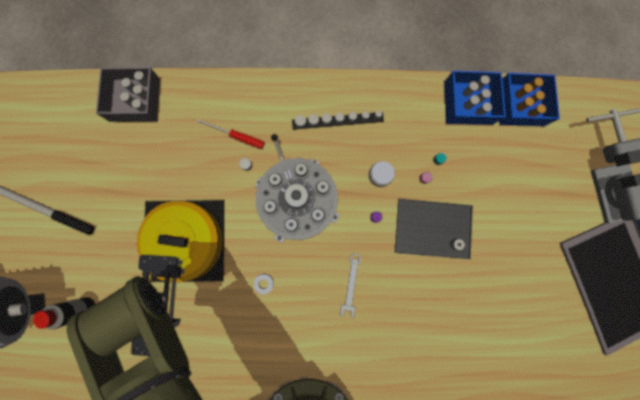

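All six pockets now hold cartridges with tops at 88–89 mm. The ring's zero line is at 61°, so it reads 40°. The cover is on the mat with its bar at (173,241) px. Going to fetch the cover.

Request:
{"op": "servo_tool", "data": {"motion": [[[0.232, 0.117, 0, 0, 0, -0.022, 0], [0.232, 0.117, 0, 0, 0, -0.022, 0], [0.232, 0.117, 0, 0, 0, -0.022, 0], [0.232, 0.117, 0, 0, 0, -0.022, 0], [0.232, 0.117, 0, 0, 0, -0.022, 0], [0.232, 0.117, 0, 0, 0, -0.022, 0]]]}}

```text
clock: 31.1
eef_pos: [480.4, 336.8, 214.6]
eef_rot: [-3.141, 0.0, 1.43]
wrist_force: [0.0, 0.5, 0.3]
finger_gap: 94.0
finger_force: 0.0
```

Request:
{"op": "servo_tool", "data": {"motion": [[[0.001, 0.001, -0.1, 0, 0, 0.002, 0], [0.001, 0.001, -0.2, 0, 0, 0.002, 0.2], [0.001, 0.001, -0.257, 0, 0, 0.002, 0.4], [0.001, 0.001, -0.257, 0, 0, 0.002, 0.6], [0.001, 0.001, -0.257, 0, 0, 0.002, 1], [0.001, 0.001, -0.257, 0, 0, 0.002, 1], [0.001, 0.001, -0.257, 0, 0, 0.002, 1], [0.001, 0.001, -0.257, 0, 0, 0.002, 1], [0.001, 0.001, -0.257, 0, 0, 0.002, 1], [0.001, 0.001, -0.257, 0, 0, 0.002, 1]]], "newtons": 58}}

```text
clock: 32.1
eef_pos: [481.4, 337.7, 86.3]
eef_rot: [3.141, -0.0, 1.438]
wrist_force: [-0.3, 0.4, -0.6]
finger_gap: 25.3
finger_force: 0.0
```

Request:
{"op": "servo_tool", "data": {"motion": [[[0, 0, 0, 0, 0, 0, 1], [0, 0, 0, 0, 0, 0, 1]]]}}

```text
clock: 32.3
eef_pos: [481.4, 337.8, 86.2]
eef_rot: [-3.142, -0.0, 1.438]
wrist_force: [-1.0, -0.7, 4.4]
finger_gap: 23.6
finger_force: 58.0
```

Request:
{"op": "servo_tool", "data": {"motion": [[[0, 0, 0.08, 0, 0, 0, 1], [0, 0, 0.17, 0, 0, 0, 1], [0, 0, 0.25, 0, 0, 0, 1], [0, 0, 0.292, 0, 0, 0, 1], [0.1, -0.273, 0.292, 0, 0, 0, 1], [0.2, -0.546, 0.292, 0, 0, 0, 1], [0.222, -0.606, 0.292, 0, 0, 0, 1], [0.222, -0.606, 0.292, 0, 0, 0, 1], [0.222, -0.606, 0.292, 0, 0, 0, 1], [0.222, -0.606, 0.292, 0, 0, 0, 1]]]}}

```text
clock: 33.3
eef_pos: [584.6, 54.0, 231.2]
eef_rot: [-3.14, 0.0, 1.438]
wrist_force: [1.1, 0.7, -5.6]
finger_gap: 23.4
finger_force: 58.0
```

Request:
{"op": "servo_tool", "data": {"motion": [[[0.02, -0.05, 0, 0, 0, 0, 1], [0.02, -0.05, 0, 0, 0, 0, 1], [0.02, -0.05, 0, 0, 0, 0, 1]]]}}

```text
clock: 33.6
eef_pos: [594.3, 30.7, 231.0]
eef_rot: [-3.14, 0.0, 1.437]
wrist_force: [-0.0, -0.4, -5.2]
finger_gap: 23.5
finger_force: 58.0
```

Request:
{"op": "servo_tool", "data": {"motion": [[[-0.003, 0.008, -0.04, 0, 0, 0, 1], [-0.003, 0.008, -0.06, 0, 0, 0, 1], [-0.003, 0.008, -0.06, 0, 0, 0, 1], [-0.003, 0.008, -0.06, 0, 0, 0, 1]]]}}

```text
clock: 34.0
eef_pos: [593.1, 35.5, 202.4]
eef_rot: [-3.142, -0.0, 1.439]
wrist_force: [0.4, 0.2, -4.8]
finger_gap: 23.2
finger_force: 58.0
```

```bash
python3 - <<'E'
from h import *
s=manip.read_state(); print(s['eef_pos'],s['finger_gap'],s['wrist_force'])
c=cam('scene','carry.png')
E
```

```text
[593.09080405  35.49926319 202.35573708] 23.194374059972812 [ 0.43676179  0.16979855 -4.79325644]
```

View pics/carry.png

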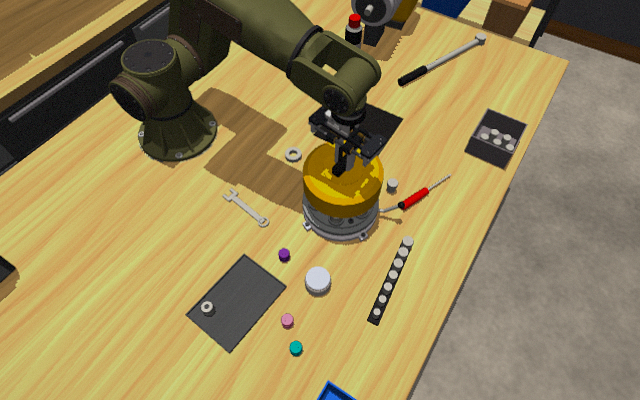

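The cover hangs level above the brake at (343,180). I'll lower it slowly.

Request:
{"op": "servo_tool", "data": {"motion": [[[-0.001, -0.001, -0.04, 0, 0, 0, 1], [-0.001, -0.001, -0.08, 0, 0, 0, 1], [-0.001, -0.001, -0.1, 0, 0, 0, 1], [-0.001, -0.001, -0.115, 0, 0, 0, 1], [-0.001, -0.001, -0.125, 0, 0, 0, 1], [-0.001, -0.001, -0.132, 0, 0, 0, 1], [-0.001, -0.001, -0.136, 0, 0, 0, 1], [-0.001, -0.001, -0.14, 0, 0, 0, 1], [-0.001, -0.001, -0.14, 0, 0, 0, 1]]]}}

```text
clock: 34.95
eef_pos: [592.8, 34.5, 132.3]
eef_rot: [3.141, -0.0, 1.438]
wrist_force: [-0.1, -0.2, -4.5]
finger_gap: 23.6
finger_force: 58.0
```

Request:
{"op": "servo_tool", "data": {"motion": [[[0, 0, -0.003, 0, 0, 0, 1], [0, 0, -0.004, 0, 0, 0, 1], [0, 0, -0.004, 0, 0, 0, 1]]]}}

```text
clock: 35.25
eef_pos: [592.9, 34.5, 132.2]
eef_rot: [3.14, -0.0, 1.438]
wrist_force: [-8.1, -0.8, 13.2]
finger_gap: 23.3
finger_force: 58.0
```

Seated. Releasing, retreating and checking.

Request:
{"op": "servo_tool", "data": {"motion": [[[0, 0, 0, 0, 0, 0, 0], [0, 0, 0, 0, 0, 0, 0], [0, 0, 0, 0, 0, 0, 0], [0, 0, 0, 0, 0, 0, 0], [0, 0, 0, 0, 0, 0, 0], [0, 0, 0.1, 0, 0, 0, 0], [0, 0, 0.2, 0, 0, 0, 0], [-0.2, 0.2, 0.3, 0, 0, 0, 0], [-0.4, 0.4, 0.3, 0, 0, 0, 0], [-0.4, 0.4, 0.3, 0, 0, 0, 0]]]}}

```text
clock: 36.25
eef_pos: [488.0, 138.6, 261.2]
eef_rot: [3.141, -0.0, 1.437]
wrist_force: [0.6, 1.5, 0.5]
finger_gap: 93.4
finger_force: 0.0
```

Request:
{"op": "servo_tool", "data": {"motion": [[[-0.1, 0.2, 0, 0, 0, 0, 0], [-0.1, 0.2, 0, 0, 0, 0, 0], [-0.1, 0.2, 0, 0, 0, 0, 0], [-0.1, 0.2, 0, 0, 0, 0, 0]]]}}

```text
clock: 36.65
eef_pos: [438.7, 239.0, 260.8]
eef_rot: [3.141, -0.0, 1.441]
wrist_force: [0.3, -0.3, 0.2]
finger_gap: 94.6
finger_force: 0.0
```

```bash
python3 - <<'E'
from h import *
c=cam('top','end.png'); P=cloud(c)
d=np.hypot(P[...,0]-594,P[...,1]-34)
m=(d<90)&(abs(P[...,2]-125)<6); A=P[m]; g=np.linalg.lstsq(np.c_[A[:,:2]-[594,34],np.ones(len(A))],A[:,2],rcond=None)[0]; print('top plane',g)
m=(d<70)&(P[...,2]>145); q,sz,a=cv2.minAreaRect(np.argwhere(m)[:,::-1].astype(np.float32)); print('bar',onplane(c,q,155),np.median(P[m][:,2]))
hsv=cv2.cvtColor(c['frame'],cv2.COLOR_RGB2HSV).astype(int)
m=(abs(hsv[...,0]-27)<8)&(hsv[...,1]>200)&(hsv[...,2]>120);m[:130]=0;m[260:]=0;m[:,:230]=0;m[:,360:]=0
print('cover',onplane(c,np.argwhere(m)[:,::-1].mean(0),125)); s=manip.read_state(); print(s['eef_pos'],s['wrist_force'])
E
```

```text
top plane [3.54515835e-04 7.62012606e-04 1.26498093e+02]
bar [[593.03619702  34.30359273 155.        ]] 155.58102484891037
cover [[589.74731081  34.37626607 125.        ]]
[439.32353839 237.86499611 260.69124033] [-0.13945995  0.26926679  0.18164634]
```

View pics/end.png

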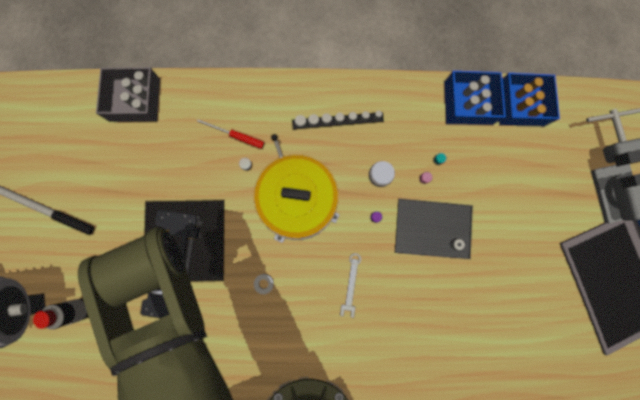

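The cover is level and home: bar at (593,34) mm, top plane at 126 mm as at the start. The tin and socket haven't moved, and the arm is clear. Handing in.

```bash
python3 -c "
from cell import manip
print(manip.sign_off())"
```

```text
the job is handed in; nothing more can be done
None
```

Job handed in, no verdict returned: all six pockets are filled, the ring reads about 40°, the cover is back home and level, and the tin and socket look unmoved in the final picture.

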